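Index the potentiometer fixture by one hole

TASK

Index the rotary fixture by one hole: press the red spring plunger in with a fingertip (the table turns only while it is in), push the table round anticlockwise, seen from above, to the next hole and no farther, and let the plunger spring fully up so that it locks there. Nothing needs gripping and nothing may be lifted: the potentiometers ride round in their nests, and the other things on the bench stay where they are. Finish with the hand clear.

Things in the scene. Friction and masses are not known exactly. Their poses are not given: they have to be found in the camera images.
- turntable (a joint): angle of the turntable, rad: 0 in the hole where it starts, growing anticlockwise seen from above; the next hole is at +1.047 (six holes, 60 degrees apart). Bearing friction about 0.12 N m: it stays where it is left. While the plunger is up it is locked, with about 0.01 rad of play.
- plunger (a joint): how far the plunger is pressed down into its seat, m: 0 fully up (locked in a hole), 0.014 fully down (stop). A spring pushes it up with 4 N at the top and 8 N at the stop. The lock lets go once it is about 0.009 down. Let go between holes it stays down at about 0.008; it springs up by itself within about 3 mm of a hole, drawing the table true.
- plunger_top (a point): centre of the top face of the plunger's red round cap: flat, 30 mm across, 8 mm thick, face 86 mm above the bench when up. It stands on the dark arm of the turntable, 110 mm from the turntable's axis, and travels round with the table.
- fin (a point): middle of the top edge of the upright orange fin on the turntable's arm, 102 mm above the bench, 22 mm ahead of the cap's centre on the anticlockwise side. The fin is 40 mm wide (radially) and 6 mm thick, its near face 19 mm from the cap's centre, and it stands 16 mm above the raised cap: a finger that presses the cap can push sideways against it.
- hub (a point): point on the vertical axis of the turntable, at the top of its dark hub, 58 mm above the bench. The turntable is an aluminium disc 184 mm across, top 48 mm above the bench, on a grey casing 270 mm across and 34 mm high that is bolted down; a black circular slot with six round black holes, 110 mm from the axis, shows in the casing's top.
- pot_a: potentiometer, loose in a nest: round can 25 mm across and 10 mm high with a thin upright shaft, 25 mm high in all, 35 g; origin at the centre of its underside
- nest_a (a point): centre of the floor of pot_a's nest on the turntable (48 mm above the bench, 58 mm from the axis), a blue ring 29 mm inside with a wall 6 mm high; turns with the table
- pot_b: potentiometer, loose in a nest: round can 25 mm across and 10 mm high with a thin upright shaft, 25 mm high in all, 35 g; origin at the centre of its underside
- nest_b (a point): centre of the floor of pot_b's nest on the turntable (48 mm above the bench, 58 mm from the axis), a blue ring 29 mm inside with a wall 6 mm high; turns with the table
- pot_c: potentiometer, loose in a nest: round can 25 mm across and 10 mm high with a thin upright shaft, 25 mm high in all, 35 g; origin at the centre of its underside
- nest_c (a point): centre of the floor of pot_c's nest on the turntable (48 mm above the bench, 58 mm from the axis), a blue ring 29 mm inside with a wall 6 mm high; turns with the table
- multimeter: yellow handheld multimeter lying on its back, 190 x 85 x 45 mm; origin under its centre
- cup: clear plastic cup, 72 mm across the rim, 85 mm high; origin under its centre
- pliers: pliers lying flat with orange handles, 180 mm long, 75 mm wide, 16 mm high; origin under the pivot
- screwdriver: screwdriver lying flat, 180 mm long; origin near its middle
- iron_stand: black soldering-iron stand, 100 x 170 mm, 90 mm high; origin under its centre

How it is judged:
By the outcome, as a careful person would: the job done as asked, in the order asked, and still so for the second after the job is handed in, with the robot touching nothing.
It also fails if it takes over 32 s, if anything falls off the work surface, if the arm or the gripper's body presses on something with over 40 N, if the wrist force passes 120 N, or if a joint passes its speed limit or range.

ROBOT

A 6-joint arm with a two-finger parallel gripper is mounted at the origin on the work surface. World frame = base frame: x ahead of the robot, y to its left, z up, the work surface at z = 0. Lengths are in mm, angles in rad, forces in N, time in s.
With the tool pointing down it reaches from about 225 to 875 mm from the base axis. Payload 3.4 kg.
Tool frame: the origin (TCP) lies at the very end of the fingers, on their centre line; the grasp point (between the pads) lies 19 mm behind it (tcp_to_grasp is the distance from the TCP to the grasp point, in mm); z points along the fingers, x is the direction in which the jaws open and shut, and the axes are right-handed (so a half turn about z gives the same grasp; the last joint's range is limited). The gripper opens to 85 mm and grips with 20 to 120 N. Pads are 22 mm wide; open, the fingers measure 114 mm over their backs; the gripper's body (76 mm by 85 mm) begins 54 mm behind the grasp point. The pads swing forward as they close: fully open they stand 13 mm farther back than shut.
Start: joints at [-1.245, 0.276, 1.505, -0, 1.361, -0.121], TCP at [248.451, -518.589, 231.328] pointing down, gripper open.
Joint ranges: [-2.89, 2.89], [-0.75, 2.08], [0.22, 2.7], [-1.18, 4.32], [0.11, 2.71], [-2.7, 2.7]. Speed limits (rad/s): [2.57, 2.57, 3.14, 3.14, 3.14, 3.14].

INTERFACE

Orientations are given as [roll, pitch, yaw] about the fixed x, y, z axes, in that order (R = Rz(yaw) Ry(pitch) Rx(roll)).
In Python, from bench import observe, read_camera, close_job, recognise, place_of, tcp_to_grasp gives the robot as it stands. The module is installed in compiled form; this text tells all that it offers.
- The arm moves only by the tool step_arm, never from a script. Its argument "deltas" is a list of rows, each an object of numbers: "grip": the finger opening in m, from 0 to 0.0854; "tx", "ty", "tz": the shift along the world's x, y, z in m; "turn": the turn about the world's z in degrees. A call has 1 to 12 rows; each row is the pose to reach, as a shift and turn from the pose measured when the call began; what a row does not reach only later rows make up. A row lasts 1/12 s, in which the tool goes at most 41.7 mm and 7.16 degrees, less where a joint would pass 70% of its speed; a pose out of reach is approached as far as the arm can. A call with a gripper value outside its range is refused whole. The fingers move at their own pace and stop on an object; "squeeze" is the grip in N (left out, the last holds). Time passes only in rows, so rows that repeat a pose let the fingers close. It gives the time, the measured TCP pose, the force and the opening at its end, in the units of the state.
- observe(): the state, without advancing time (a new reading comes with each control period).
- read_camera(name): name is "scene" or "top" or "wrist"; returns a dict with "color" (480x640x3 uint8, red, green, blue), "depth" (480x640 float32, mm along the optical axis (not along the pixel's ray), 0 where there is no reading), "vfov" (degrees; the focal length in pixels is half the picture's height over the tangent of half this angle, whatever the lens; pixels are square), "cx", "cy" (the principal point, pixels), "rvec" (rotation vector, rad) and "tvec" (3), from world to camera coordinates, as OpenCV has them. Camera axes: x right, y down, z forward; pixel columns grow to the right and rows downward; lengths in mm; the calibration is good to about 2 mm. A picture is of the moment at which its call begins.
- close_job(): hands the job in, once; it reports no verdict.
Trained networks look in a picture, given as the dict that the camera call returned (one of the last four; its "shot" number tells which), for a name from the list of things; names that differ only in an ending like _2 or _b are one class to them, and where a whole thing is asked for, a point or a joint stands for the part that bears it (a point fixed in the world has none). Each returns a list of dicts, best first, with "confidence" (0 to 1); they miss things now and then, are a little off and sometimes report something else, mostly with a low value. They report only what shows in the picture. A call takes as long as a camera call.
- recognise(query, picture): "bbox" ([left, top, width, height] in pixels, round what is visible of it).
- place_of(query, picture): "point" ([column, row] in pixels: a listed point, or the origin of a listed thing).
The state is a dict: "t": time; "qpos": joint angles; "joint_velocities": joint speeds; "joint_torque": joint torques, N m; "position": TCP position; "tool_rot": TCP orientation; "contact_force": force on the tool from outside, world axes, zero at the start; "ft_torque": the same for the moment, N m; "grip_width": finger opening in mm.
Only numpy, scipy, OpenCV 4.12 (cv2) and the standard library are available. Lean on these libraries where they do the work, as an engineer would, in place of code of your own. Each camera call takes 0.05 s, during which the arm holds its last target.

## Working session

There is one attempt and no reset: what is moved stays moved. The work goes in short steps, Python scripts to look and compute and a tool call to move; the robot and the scene stay as the last step left them, time stands still between calls to the robot, and variables do not carry over. Pictures are saved under pics/ and viewed, and the job is handed in when it is done.

Besides the shell and the picture viewer there is one more tool, called after "Call:" in YAML: its name, and indented under it one key for each argument. step_arm: Moves the arm, as the interface text tells. Its arguments: {"type":"object","properties":{"deltas":{"type":"array","items":{"type":"object","properties":{"grip":{"type":"number"},"tx":{"type":"number"},"ty":{"type":"number"},"tz":{"type":"number"},"turn":{"type":"number"}}}},"squeeze":{"type":"number"}},"required":["deltas"]}

```bash
mkdir -p pics
cat > h.py <<'E'
import numpy as np,cv2
from bench import *
def ray(p,pic):
    f=240/np.tan(np.radians(pic["vfov"])/2)
    R,_=cv2.Rodrigues(np.array(pic["rvec"],float));t=np.array(pic["tvec"],float).ravel()
    d=R.T@np.array([(p[0]-pic["cx"])/f,(p[1]-pic["cy"])/f,1.]);return -R.T@t,d
def atz(p,pic,z):
    o,d=ray(p,pic);return o+d*(z-o[2])/d[2]
def save(n,pic): cv2.imwrite(f"pics/{n}.png",pic["color"][:,:,::-1])
E
python3 - <<'E'
from h import *
np.set_printoptions(precision=1,suppress=True)
print(observe())
Z=dict(plunger_top=86,fin=102,hub=58,nest_a=48)
for c in("top","scene"):
    p=read_camera(c);save(c+"0",p)
    print(c,p["vfov"],ray((320,240),p))
    for q,z in Z.items():
        for r in place_of(q,p)[:4]: print(q,r["confidence"],r["point"],atz(r["point"],p,z))
E
```

```text
{'t': 0.0, 'qpos': array([-1.2,  0.3,  1.5, -0. ,  1.4, -0.1]), 'joint_velocities': array([-0., -0., -0., -0.,  0., -0.]), 'joint_torque': array([ -0. , -41.7, -24.6,  -0. ,   0. ,  -0. ]), 'position': array([ 248.2, -518. ,  230.4]), 'tool_rot': array([-3.1,  0. , -1.1]), 'contact_force': array([-0.1, -0.4,  0.4]), 'ft_torque': array([ 0., -0.,  0.]), 'grip_width': 85.54437248460142}
top 53.48940989557684 (array([ 278.7,   10.5, 1334.1]), array([ 0.2, -0. , -1. ]))
plunger_top 0.47 [247.3, 240.5] [479.3 203.   86. ]
fin 0.74 [248.3, 246.2] [461.6 197.8 102. ]
hub 0.92 [285.5, 225.4] [524.1 103.6  58. ]
nest_a 0.95 [284.6, 204.2] [585.7 106.7  48. ]
nest_a 0.85 [305.2, 208.9] [571.6  49.8  48. ]
nest_a 0.58 [297.6, 232.8] [504.9  71.3  48. ]
scene 57.93065238580451 (array([854.2, 329. , 896.1]), array([-0.4, -0.3, -0.9]))
plunger_top 0.55 [393.5, 290.1] [481.2 197.5  86. ]
fin 0.74 [397.9, 279.1] [463.3 191.8 102. ]
hub 0.84 [340.9, 285.8] [536.2 105.1  58. ]
nest_a 0.75 [313.6, 279.3] [560.9  49.2  48. ]
nest_a 0.73 [324.0, 303.2] [586.4 102.8  48. ]
nest_a 0.68 [333.3, 261.6] [499.8  51.6  48. ]
```

```bash
sleep 1
```

```text
(no output)
```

View pics/top0.png

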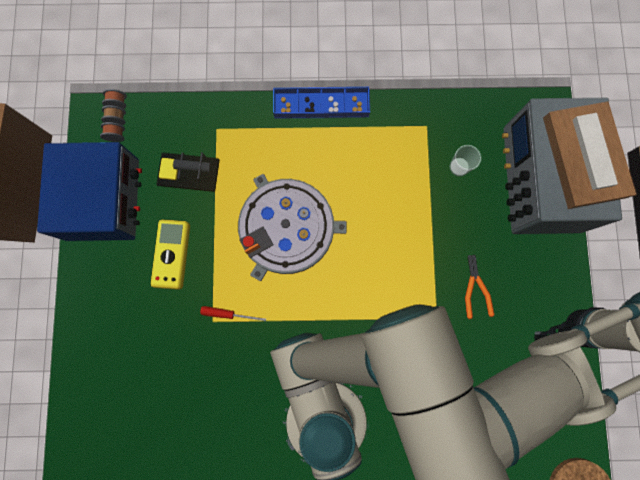

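View pics/scene0.png

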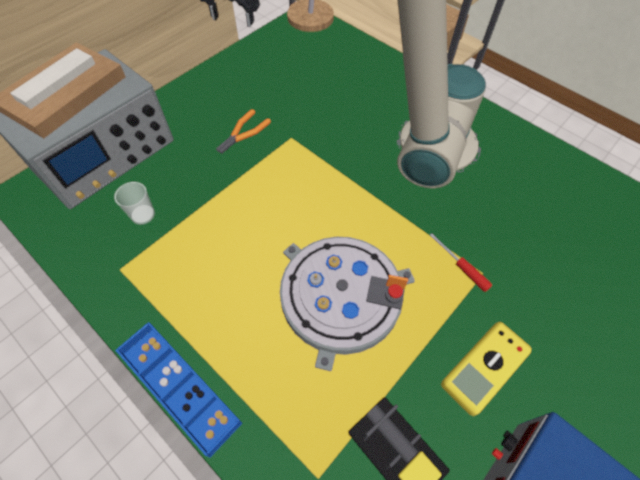

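Run:
```python
import cv2,numpy as np
a=cv2.imread("pics/top0.png")[165:295,225:355];b=cv2.imread("pics/scene0.png")[225:360,270:420]
cv2.imwrite("pics/z0.png",np.hstack([cv2.resize(a,(390,390),interpolation=2),cv2.resize(b,(400,390),interpolation=2)]))
```

```text
(no output)
```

View pics/z0.png

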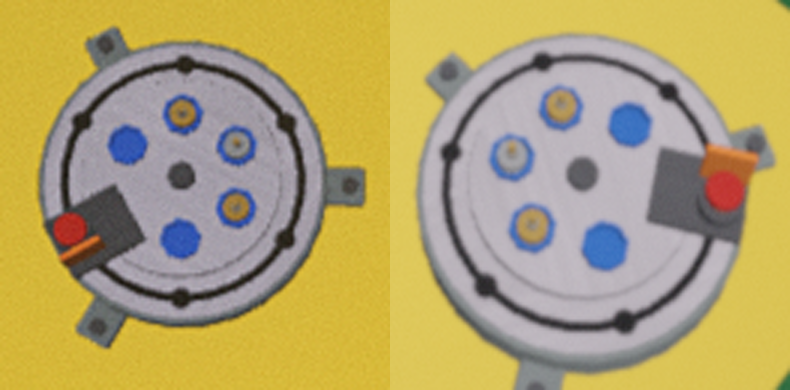

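Run:
```python
from h import *
from scipy.optimize import least_squares
np.set_printoptions(precision=1,suppress=True)
T=read_camera("top");S=read_camera("scene")
t=lambda x,y:(225+x/3-.33,165+y/3-.33); s=lambda x,y:(270+(x-390)/2.667-.3,225+y/2.889-.3)
ht=[t(*p) for p in[(185,64),(82,121),(287,122),(285,240),(181,298)]]
hs=[s(*p) for p in[(542,62),(668,91),(450,151),(486,286),(625,321)]]
for n,h,pic in(("T",ht,T),("S",hs,S)):
    P=np.array([atz(p,pic,34)[:2] for p in h])
    r=least_squares(lambda v:np.hypot(*(P-v[:2]).T)-v[2],[530,105,110]).x
    a=np.degrees(np.arctan2(P[:,1]-r[1],P[:,0]-r[0]));print(n,r,a%60,a)
print("cap",atz(t(70,229),T,86),atz(s(724,190),S,86))
print("hub",atz(t(181,176),T,58),atz(s(582,174),S,58))
print("fin",atz(t(80,246),T,102),atz(s(732,150),S,102))
def tri(p,q):
    o1,d1=ray(p,T);o2,d2=ray(q,S);k=np.linalg.lstsq(np.c_[d1,-d2],o2-o1,rcond=None)[0];A=o1+k[0]*d1;B=o2+k[1]*d2;return (A+B)/2,np.linalg.norm(A-B)
print(tri(t(70,229),s(724,190)),tri(t(181,176),s(582,174)))
for pic,p in((T,t(70,229)),(S,s(724,190)),(T,t(181,176)),(S,s(582,174))):
    o,d=ray(p,pic);print(o+d*pic["depth"][int(round(p[1])),int(round(p[0]))])
```

```text
T [531.3 104.6 110.2] [59.1 59.  58.8 58.1 58.7] [  -0.9   59.   -61.2 -121.9  178.7]
S [531.3 103.2 110.1] [58.8 58.9 58.5 59.3 59.2] [-121.2  178.9  -61.5   -0.7   59.2]
cap [478.  201.1  86. ] [479.9 200.2  86. ]
hub [529.8 105.   58. ] [533.6 105.   58. ]
fin [460.3 189.8 102. ] [458.8 188.5 102. ]
(array([478.6, 200.6,  84.2]), np.float64(1.717320720386795)) (array([531.2, 104.5,  53.1]), np.float64(1.8478097623791194))
[478.4 201.5  83.4]
[479.7 200.1  85.6]
[530.8 105.3  53. ]
[534.  105.4  59.3]
```

Call:
step_arm:
  deltas:
    - {"grip": 0,"tx": 0.012,"ty": 0.038,"tz": 0}
    - {"grip": 0,"tx": 0.024,"ty": 0.076}
    - {"grip": 0,"tx": 0.036,"ty": 0.114}
    - {"grip": 0,"tx": 0.048,"ty": 0.152}
    - {"grip": 0,"tx": 0.06,"ty": 0.19}
    - {"grip": 0,"tx": 0.072,"ty": 0.228}
    - {"grip": 0,"tx": 0.084,"ty": 0.266}
    - {"grip": 0,"tx": 0.096,"ty": 0.304}
    - {"grip": 0,"tx": 0.108,"ty": 0.342}
    - {"grip": 0,"tx": 0.12,"ty": 0.38}
    - {"grip": 0,"tx": 0.132,"ty": 0.418}
    - {"grip": 0,"tx": 0.144,"ty": 0.456}

```text
validation failed for argument at $.de...
```

```bash
python3 -c "
from h import *
o=observe();print(o,tcp_to_grasp)"
```

```text
{'t': 0.6, 'qpos': array([-1.24500132e+00,  2.75852042e-01,  1.50487323e+00,  3.64398257e-05,
        1.36069316e+00, -1.20960002e-01]), 'joint_velocities': array([-0.00012047,  0.00036821, -0.00023023, -0.0009165 ,  0.00053925,
       -0.00175704]), 'joint_torque': array([-1.64833804e-03, -4.16391528e+01, -2.45985156e+01, -2.80756154e-05,
        4.03971226e-04, -4.66439900e-06]), 'position': array([ 248.46624295, -518.59652543,  231.36607859]), 'tool_rot': array([-3.14157830e+00, -1.77247005e-04, -1.12404892e+00]), 'contact_force': array([-0.38166619, -0.06531098,  0.14038689]), 'ft_torque': array([ 0.06759937,  0.0032334 , -0.00163789]), 'grip_width': 84.9414492791071} 18.700000000000003
```

Call:
step_arm:
  deltas:
    - {"grip": 0,"tx": 0.012,"ty": 0.038,"tz": 0,"turn": 0}
    - {"grip": 0,"tx": 0.024,"ty": 0.076,"tz": 0,"turn": 0}
    - {"grip": 0,"tx": 0.036,"ty": 0.114,"tz": 0,"turn": 0}
    - {"grip": 0,"tx": 0.048,"ty": 0.152,"tz": 0,"turn": 0}
    - {"grip": 0,"tx": 0.06,"ty": 0.19,"tz": 0,"turn": 0}
    - {"grip": 0,"tx": 0.072,"ty": 0.228,"tz": 0,"turn": 0}
    - {"grip": 0,"tx": 0.084,"ty": 0.266,"tz": 0,"turn": 0}
    - {"grip": 0,"tx": 0.096,"ty": 0.304,"tz": 0,"turn": 0}
    - {"grip": 0,"tx": 0.108,"ty": 0.342,"tz": 0,"turn": 0}
    - {"grip": 0,"tx": 0.12,"ty": 0.38,"tz": 0,"turn": 0}
    - {"grip": 0,"tx": 0.132,"ty": 0.418,"tz": 0,"turn": 0}
    - {"grip": 0,"tx": 0.144,"ty": 0.456,"tz": 0,"turn": 0}

```text
t: 1.6
position: [392.6, -60.7, 231.8]
tool_rot: [-3.141, -0.001, -1.124]
contact_force: [1.2, 0.4, 0.5]
grip_width: -0.2
```

Call:
step_arm:
  deltas:
    - {"grip": 0,"tx": 0.011,"ty": 0.035,"tz": 0,"turn": 0}
    - {"grip": 0,"tx": 0.022,"ty": 0.07,"tz": 0,"turn": 0}
    - {"grip": 0,"tx": 0.033,"ty": 0.105,"tz": 0,"turn": 0}
    - {"grip": 0,"tx": 0.044,"ty": 0.14,"tz": 0,"turn": 0}
    - {"grip": 0,"tx": 0.055,"ty": 0.175,"tz": 0,"turn": 1}
    - {"grip": 0,"tx": 0.066,"ty": 0.21,"tz": 0,"turn": 2}
    - {"grip": 0,"tx": 0.077,"ty": 0.245,"tz": 0,"turn": 3.3}
    - {"grip": 0,"tx": 0.082,"ty": 0.2593,"tz": -0.02,"turn": 3.3}
    - {"grip": 0,"tx": 0.082,"ty": 0.2593,"tz": -0.055,"turn": 3.3}
    - {"grip": 0,"tx": 0.082,"ty": 0.2593,"tz": -0.09,"turn": 3.3}
    - {"grip": 0,"tx": 0.082,"ty": 0.2593,"tz": -0.111,"turn": 3.3}
    - {"grip": 0,"tx": 0.082,"ty": 0.2593,"tz": -0.111,"turn": 3.3}

```text
t: 2.6
position: [470.9, 197.8, 116.4]
tool_rot: [3.133, 0.001, -1.066]
contact_force: [-0.7, -0.7, -0.0]
grip_width: -0.0
```

Run:
```python
from h import *
print(observe()["position"],observe()["qpos"])
a=read_camera("wrist");b=read_camera("scene")
print(place_of("plunger_top",a)[:2],place_of("fin",a)[:2])
for q,z in(("plunger_top",86),("fin",102),("hub",58)):
    for r in place_of(q,a)[:1]: print(q,atz(r["point"],a,z))
cv2.imwrite("pics/z1.png",np.hstack([cv2.resize(a["color"],(400,300)),cv2.resize(b["color"][200:360,250:463],(400,300))])[:,:,::-1])
save("w1",a)
```

```text
[470.85856844 197.83001186 116.35611312] [ 2.62071111e-01  2.79264924e-01  1.81037091e+00 -9.91849817e-04
  1.06093205e+00  1.32877460e+00]
[{'point': [321.9, 258.5], 'confidence': 0.65}] []
plunger_top [480.57502678 200.45075613  86.        ]
hub [532.19186213 101.48579499  58.        ]
```

View pics/z1.png

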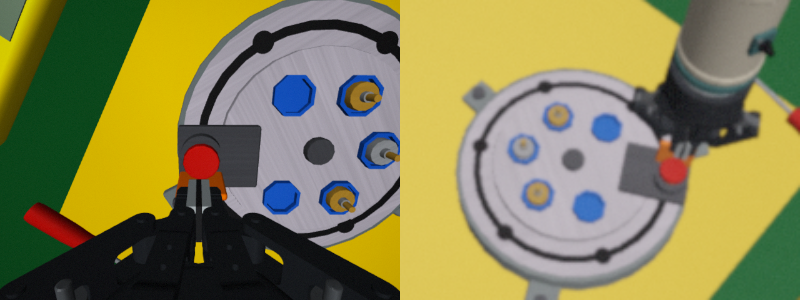

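Run:
```python
from h import *
o=observe();print(o["t"],o["position"],o["joint_velocities"],np.degrees(o["tool_rot"]))
```

```text
2.95 [475.8913505  198.79427108 122.5664862 ] [ 0.00085348  0.00237902  0.00834158  0.00143276 -0.00231651 -0.00166717] [-1.79738105e+02 -1.11897230e-01 -6.11388290e+01]
```

View pics/w1.png

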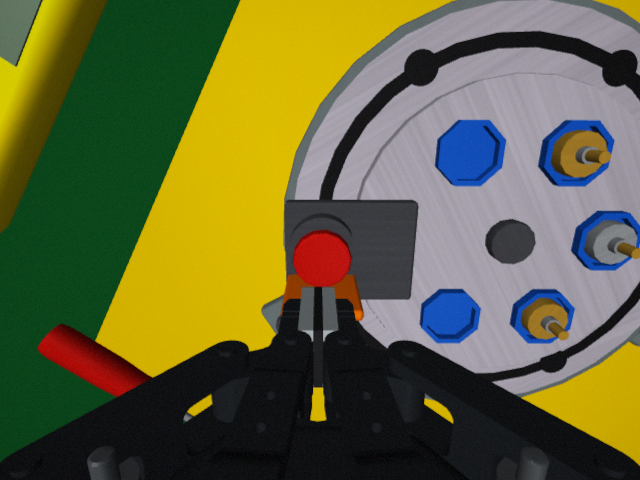

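Call:
step_arm:
  deltas:
    - {"grip": 0,"tx": 0,"ty": 0,"tz": -0.014,"turn": 0}
    - {"grip": 0,"tx": 0,"ty": 0,"tz": -0.028,"turn": 0}
    - {"grip": 0,"tx": 0,"ty": 0,"tz": -0.036,"turn": 0}
    - {"grip": 0,"tx": 0,"ty": 0,"tz": -0.042,"turn": 0}
    - {"grip": 0,"tx": 0,"ty": 0,"tz": -0.042,"turn": 0}
    - {"grip": 0,"tx": 0,"ty": 0,"tz": -0.042,"turn": 0}

```text
t: 3.45
position: [476.3, 198.8, 81.3]
tool_rot: [-3.136, -0.002, -1.067]
contact_force: [-1.5, -1.0, 4.7]
grip_width: -0.0
```

Run:
```python
from h import *
o=observe();print(o["t"],o["position"],o["contact_force"],o["ft_torque"])
a=read_camera("wrist");b=read_camera("scene")
cv2.imwrite("pics/z2.png",np.hstack([cv2.resize(a["color"],(400,300)),cv2.resize(b["color"][240:340,330:463],(400,300))])[:,:,::-1])
```

```text
3.45 [476.25424308 198.81574773  81.32079362] [-1.49715959 -0.96458571  4.66513127] [-0.07154259  0.21125875  0.00920355]
```

View pics/z2.png

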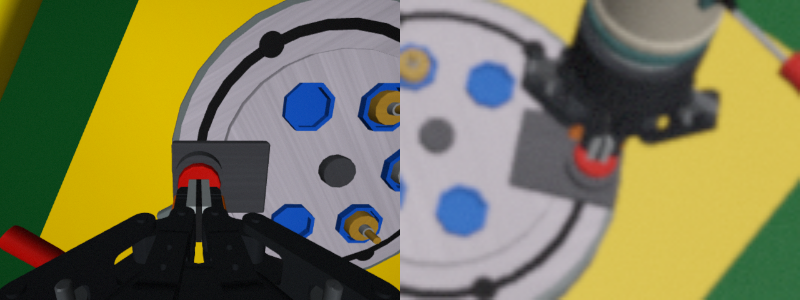

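Call:
step_arm:
  deltas:
    - {"grip": 0,"tx": 0,"ty": 0,"tz": -0.004,"turn": 0}
    - {"grip": 0,"tx": 0,"ty": 0,"tz": -0.008,"turn": 0}
    - {"grip": 0,"tx": 0,"ty": 0,"tz": -0.008,"turn": 0}
    - {"grip": 0,"tx": 0,"ty": 0,"tz": -0.008,"turn": 0}

```text
t: 3.88
position: [477.0, 199.3, 74.5]
tool_rot: [-3.134, -0.002, -1.067]
contact_force: [-2.1, -0.3, 7.1]
grip_width: -0.1
```

Run:
```python
from h import *
H=np.array([531.3,104.0])
o=observe();print(o["t"],o["position"],o["contact_force"])
p=o["position"][:2]-H;r=np.hypot(*p);a=np.degrees(np.arctan2(p[1],p[0]));print(r,a)
for d in range(0,60,4):
    t=np.radians(a+d);print(d,np.round((H+110*np.array([np.cos(t),np.sin(t)])-o["position"][:2])/1000,4))
```

```text
3.8833 [477.00438145 199.27926373  74.49606424] [-2.11601897 -0.27480382  7.05078621]
109.66381486511837 119.67698438219303
0 [-0.0002  0.0003]
4 [-0.0067 -0.0037]
8 [-0.0129 -0.0082]
12 [-0.0188 -0.0131]
16 [-0.0244 -0.0184]
20 [-0.0296 -0.0241]
24 [-0.0343 -0.0301]
28 [-0.0387 -0.0365]
32 [-0.0425 -0.0431]
36 [-0.0459 -0.05  ]
40 [-0.0489 -0.0571]
44 [-0.0513 -0.0644]
48 [-0.0532 -0.0718]
52 [-0.0545 -0.0794]
56 [-0.0554 -0.087 ]
```

Call:
step_arm:
  deltas:
    - {"grip": 0,"tx": -0.0017,"ty": -0.0007,"tz": -0.001,"turn": 1}
    - {"grip": 0,"tx": -0.0034,"ty": -0.0016,"tz": -0.0015,"turn": 2}
    - {"grip": 0,"tx": -0.0067,"ty": -0.0037,"tz": -0.0015,"turn": 4}
    - {"grip": 0,"tx": -0.0098,"ty": -0.0059,"tz": -0.0015,"turn": 6}
    - {"grip": 0,"tx": -0.0129,"ty": -0.0082,"tz": -0.0015,"turn": 8}
    - {"grip": 0,"tx": -0.0159,"ty": -0.0106,"tz": -0.0015,"turn": 10}
    - {"grip": 0,"tx": -0.0188,"ty": -0.0131,"tz": -0.0015,"turn": 12}
    - {"grip": 0,"tx": -0.0216,"ty": -0.0157,"tz": -0.0015,"turn": 14}
    - {"grip": 0,"tx": -0.0244,"ty": -0.0184,"tz": -0.0015,"turn": 16}
    - {"grip": 0,"tx": -0.027,"ty": -0.0212,"tz": -0.0015,"turn": 18}
    - {"grip": 0,"tx": -0.0296,"ty": -0.0241,"tz": -0.0015,"turn": 20}
    - {"grip": 0,"tx": -0.0296,"ty": -0.0241,"tz": -0.0015,"turn": 20}

```text
t: 4.88
position: [448.3, 175.3, 74.3]
tool_rot: [-3.131, -0.004, -0.717]
contact_force: [-0.4, -0.9, 6.6]
grip_width: -0.2
```

```bash
cat > look.py <<'E'
from h import *
import sys
H=np.array([531.3,104.0])
o=observe();print(o["t"],o["position"],o["contact_force"],np.degrees(o["tool_rot"]))
p=o["position"][:2]-H;r=np.hypot(*p);a=np.degrees(np.arctan2(p[1],p[0]));print("tip r,ang",r,a%360)
a0=a
a=read_camera("wrist");b=read_camera("scene");T=read_camera("top")
for c,pic in(("w",a),("s",b),("t",T)):
    for q,z in(("plunger_top",73),("fin",89),("nest_a",48)):
        for r in place_of(q,pic)[:3]:
            w=atz(r["point"],pic,z)[:2]-H;print(c,q,r["confidence"],"r %.1f ang %.1f"%(np.hypot(*w),np.degrees(np.arctan2(w[1],w[0]))%360))
for d in range(0,32,2):
    t=np.radians(a0+d);print(d,np.round((H+110*np.array([np.cos(t),np.sin(t)])-o["position"][:2])/1000,4))
cv2.imwrite(f"pics/{sys.argv[1]}.png",np.hstack([cv2.resize(a["color"],(400,300)),cv2.resize(b["color"][220:340,270:430],(400,300))])[:,:,::-1])
E
python3 look.py z3
```

```text
4.8833 [448.34914953 175.28118359  74.32321752] [-0.41600125 -0.92562773  6.62328066] [-179.40853059   -0.24138236  -41.0884689 ]
tip r,ang 109.37024608242476 139.3269292095386
w plunger_top 0.72 r 108.7 ang 137.8
w plunger_top 0.31 r 53.4 ang 38.5
w fin 0.77 r 113.1 ang 154.5
w nest_a 0.94 r 57.8 ang 259.2
s plunger_top 0.48 r 114.8 ang 140.1
s fin 0.55 r 104.6 ang 147.6
s nest_a 0.94 r 58.7 ang 17.2
s nest_a 0.72 r 58.5 ang 258.5
s nest_a 0.71 r 60.5 ang 314.4
t fin 0.75 r 56.3 ang 315.2
t nest_a 0.78 r 59.5 ang 24.4
t nest_a 0.76 r 56.2 ang 260.3
t nest_a 0.59 r 63.0 ang 322.3
0 [-0.0005  0.0004]
2 [-0.0029 -0.0025]
4 [-0.0053 -0.0056]
6 [-0.0075 -0.0087]
8 [-0.0096 -0.0119]
10 [-0.0117 -0.0152]
12 [-0.0136 -0.0185]
14 [-0.0153 -0.0219]
16 [-0.017  -0.0254]
18 [-0.0185 -0.0289]
20 [-0.02   -0.0324]
22 [-0.0213 -0.0361]
24 [-0.0224 -0.0397]
26 [-0.0235 -0.0434]
28 [-0.0244 -0.0471]
30 [-0.0251 -0.0509]
```

View pics/z3.png

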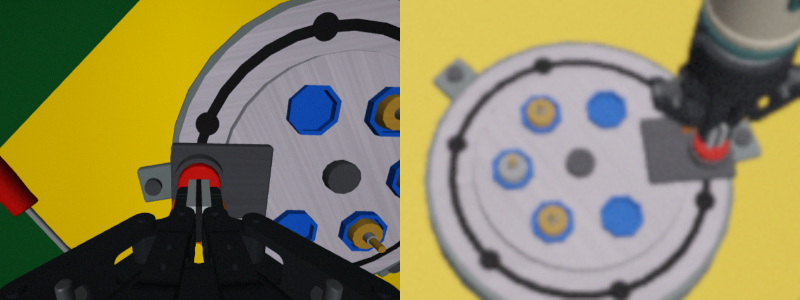

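Call:
step_arm:
  deltas:
    - {"grip": 0,"tx": -0.0015,"ty": -0.001,"tz": -0.0005,"turn": 1}
    - {"grip": 0,"tx": -0.0029,"ty": -0.0025,"tz": -0.001,"turn": 2}
    - {"grip": 0,"tx": -0.0053,"ty": -0.0056,"tz": -0.001,"turn": 4}
    - {"grip": 0,"tx": -0.0075,"ty": -0.0087,"tz": -0.001,"turn": 6}
    - {"grip": 0,"tx": -0.0096,"ty": -0.0119,"tz": -0.001,"turn": 8}
    - {"grip": 0,"tx": -0.0117,"ty": -0.0152,"tz": -0.001,"turn": 10}
    - {"grip": 0,"tx": -0.0136,"ty": -0.0185,"tz": -0.001,"turn": 12}
    - {"grip": 0,"tx": -0.0153,"ty": -0.0219,"tz": -0.001,"turn": 14}
    - {"grip": 0,"tx": -0.017,"ty": -0.0254,"tz": -0.001,"turn": 16}
    - {"grip": 0,"tx": -0.0185,"ty": -0.0289,"tz": -0.001,"turn": 18}
    - {"grip": 0,"tx": -0.02,"ty": -0.0324,"tz": -0.001,"turn": 20}
    - {"grip": 0,"tx": -0.0213,"ty": -0.0361,"tz": -0.001,"turn": 22}

```text
t: 6.48
position: [428.2, 139.8, 74.4]
tool_rot: [-3.129, -0.006, -0.333]
contact_force: [-0.2, 2.1, 7.6]
grip_width: 0.1
```

```bash
python3 look.py z4
```

```text
6.4833 [428.21884509 139.8195347   74.38215016] [-0.22773506  2.08322476  7.62746765] [-179.30594109   -0.36451147  -19.06203389]
tip r,ang 109.12728148297607 160.83823922844226
w plunger_top 0.95 r 108.2 ang 158.9
w fin 0.78 r 113.1 ang 175.6
w fin 0.59 r 22.8 ang 239.1
w nest_a 0.73 r 57.9 ang 280.3
s plunger_top 0.58 r 108.7 ang 161.0
s fin 0.84 r 109.4 ang 173.5
s nest_a 0.94 r 57.9 ang 38.9
s nest_a 0.6 r 57.0 ang 279.1
t nest_a 0.92 r 55.2 ang 277.6
t nest_a 0.78 r 67.8 ang 339.9
0 [-0.0008  0.0003]
2 [-0.002  -0.0034]
4 [-0.0031 -0.007 ]
6 [-0.004  -0.0108]
8 [-0.0048 -0.0145]
10 [-0.0055 -0.0183]
12 [-0.0061 -0.0221]
14 [-0.0065 -0.0259]
16 [-0.0068 -0.0298]
18 [-0.0069 -0.0336]
20 [-0.0069 -0.0374]
22 [-0.0068 -0.0413]
24 [-0.0065 -0.0451]
26 [-0.0061 -0.0489]
28 [-0.0056 -0.0527]
30 [-0.005  -0.0565]
```

View pics/z4.png

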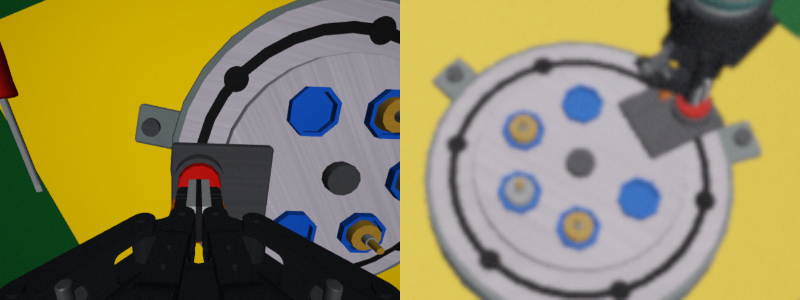

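Call:
step_arm:
  deltas:
    - {"grip": 0,"tx": -0.0015,"ty": -0.0015,"tz": -0.0005,"turn": 1}
    - {"grip": 0,"tx": -0.002,"ty": -0.0034,"tz": -0.001,"turn": 2}
    - {"grip": 0,"tx": -0.0031,"ty": -0.007,"tz": -0.001,"turn": 4}
    - {"grip": 0,"tx": -0.004,"ty": -0.0108,"tz": -0.001,"turn": 6}
    - {"grip": 0,"tx": -0.0048,"ty": -0.0145,"tz": -0.001,"turn": 8}
    - {"grip": 0,"tx": -0.0055,"ty": -0.0183,"tz": -0.001,"turn": 10}
    - {"grip": 0,"tx": -0.0058,"ty": -0.0202,"tz": -0.001,"turn": 11}
    - {"grip": 0,"tx": -0.0058,"ty": -0.0202,"tz": -0.001,"turn": 11}
    - {"grip": 0,"tx": -0.0058,"ty": -0.0202,"tz": 0.005,"turn": 11}
    - {"grip": 0,"tx": -0.0058,"ty": -0.0202,"tz": 0.0155,"turn": 11}
    - {"grip": 0,"tx": -0.0058,"ty": -0.0202,"tz": 0.0155,"turn": 11}
    - {"grip": 0,"tx": -0.0058,"ty": -0.0202,"tz": 0.0155,"turn": 11}

```text
t: 8.08
position: [422.7, 119.2, 90.2]
tool_rot: [-3.131, -0.008, -0.142]
contact_force: [-0.6, -0.7, 0.0]
grip_width: -0.3
```

```bash
python3 look.py z5
```

```text
8.0833 [422.6837896  119.19266931  90.17238541] [-0.6404736  -0.74282048  0.01503802] [-179.36930924   -0.44232697   -8.12208731]
tip r,ang 109.67359920213043 172.03742598314145
w plunger_top 0.83 r 109.0 ang 171.7
w plunger_top 0.47 r 52.3 ang 68.6
w nest_a 0.96 r 58.9 ang 349.1
w nest_a 0.8 r 55.7 ang 290.4
s plunger_top 0.54 r 110.7 ang 173.2
s fin 0.6 r 121.3 ang 186.8
s fin 0.17 r 18.5 ang 11.3
s nest_a 0.87 r 57.3 ang 51.4
s nest_a 0.63 r 56.4 ang 345.4
s nest_a 0.57 r 55.6 ang 292.7
t fin 0.72 r 105.3 ang 177.9
t fin 0.59 r 50.5 ang 57.8
t nest_a 0.78 r 46.5 ang 294.9
t nest_a 0.78 r 67.7 ang 346.2
t nest_a 0.56 r 56.7 ang 49.8
0 [-0.0003  0.    ]
2 [-0.0008 -0.0038]
4 [-0.0011 -0.0076]
6 [-0.0013 -0.0114]
8 [-0.0014 -0.0153]
10 [-0.0013 -0.0191]
12 [-0.0011 -0.0229]
14 [-0.0008 -0.0268]
16 [-0.0003 -0.0306]
18 [ 0.0003 -0.0344]
20 [ 0.001  -0.0381]
22 [ 0.0019 -0.0419]
24 [ 0.0029 -0.0456]
26 [ 0.004  -0.0493]
28 [ 0.0053 -0.0529]
30 [ 0.0067 -0.0565]
```

View pics/z5.png

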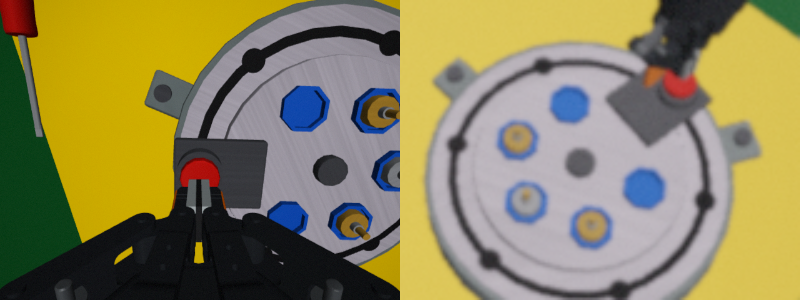

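Call:
step_arm:
  deltas:
    - {"grip": 0,"tx": -0.0008,"ty": -0.0038,"tz": 0,"turn": 2}
    - {"grip": 0,"tx": -0.001,"ty": -0.0057,"tz": 0,"turn": 3}
    - {"grip": 0,"tx": -0.0011,"ty": -0.0076,"tz": 0,"turn": 4}
    - {"grip": 0,"tx": -0.0012,"ty": -0.0095,"tz": 0,"turn": 5}
    - {"grip": 0,"tx": -0.0013,"ty": -0.0114,"tz": 0,"turn": 6}
    - {"grip": 0,"tx": -0.0013,"ty": -0.0134,"tz": 0,"turn": 7}
    - {"grip": 0,"tx": -0.0014,"ty": -0.0153,"tz": 0,"turn": 8}
    - {"grip": 0,"tx": -0.0014,"ty": -0.0162,"tz": 0,"turn": 8}
    - {"grip": 0,"tx": -0.0014,"ty": -0.0162,"tz": 0,"turn": 8}

```text
t: 9.43
position: [420.5, 102.0, 89.6]
tool_rot: [-3.132, -0.005, -0.002]
contact_force: [0.1, 0.2, 0.5]
grip_width: 0.1
```

```bash
python3 look.py z6
```

```text
9.4333 [420.51660955 102.01198238  89.58955555] [0.05374001 0.19020903 0.53586211] [-1.79475787e+02 -3.10444025e-01 -1.09453544e-01]
tip r,ang 110.80122659283803 181.02806742336475
w plunger_top 0.93 r 108.7 ang 181.2
w nest_a 0.93 r 58.8 ang 296.6
w nest_a 0.88 r 61.7 ang 356.5
s plunger_top 0.58 r 116.0 ang 181.2
s fin 0.78 r 106.8 ang 190.4
s fin 0.41 r 72.6 ang 7.5
s fin 0.23 r 109.4 ang 180.3
s nest_a 0.9 r 51.7 ang 299.2
s nest_a 0.89 r 60.5 ang 1.1
s nest_a 0.72 r 58.4 ang 60.0
t fin 0.19 r 295.8 ang 60.9
t nest_a 0.78 r 63.2 ang 302.0
t nest_a 0.69 r 65.0 ang 58.5
t nest_a 0.57 r 65.8 ang 352.9
0 [0.0008 0.    ]
2 [ 0.0009 -0.0038]
4 [ 0.0012 -0.0077]
6 [ 0.0016 -0.0115]
8 [ 0.0021 -0.0153]
10 [ 0.0028 -0.0191]
12 [ 0.0036 -0.0228]
14 [ 0.0045 -0.0265]
16 [ 0.0056 -0.0302]
18 [ 0.0068 -0.0339]
20 [ 0.0081 -0.0375]
22 [ 0.0095 -0.041 ]
24 [ 0.0111 -0.0445]
26 [ 0.0128 -0.048 ]
28 [ 0.0146 -0.0514]
30 [ 0.0165 -0.0547]
```

View pics/z6.png

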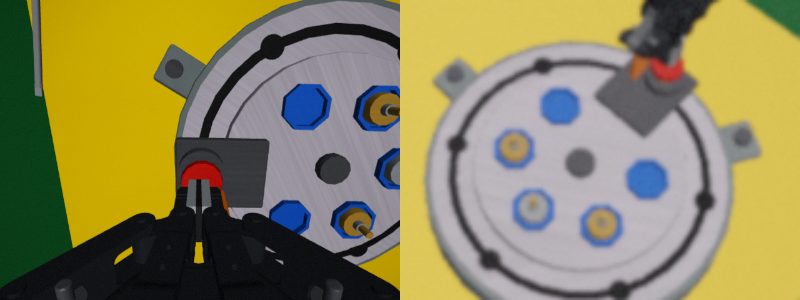

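Call:
step_arm:
  deltas:
    - {"grip": 0,"tx": 0.0005,"ty": -0.001,"tz": 0,"turn": 0.5}
    - {"grip": 0,"tx": 0.0009,"ty": -0.002,"tz": 0,"turn": 1}
    - {"grip": 0,"tx": 0.0009,"ty": -0.003,"tz": 0,"turn": 1.5}
    - {"grip": 0,"tx": 0.0009,"ty": -0.003,"tz": 0,"turn": 1.5}

```text
t: 10.37
position: [421.7, 99.7, 89.7]
tool_rot: [-3.131, -0.006, 0.024]
contact_force: [-0.3, 0.4, 0.3]
grip_width: -0.1
```

```bash
python3 look.py z7 | head -14
```

```text
10.3667 [421.73017321  99.69264478  89.65372453] [-0.30097902  0.39475146  0.32661473] [-179.40675588   -0.34348518    1.4032196 ]
tip r,ang 109.65445841949686 182.25122434884264
w plunger_top 0.9 r 109.3 ang 181.8
w fin 0.49 r 24.7 ang 264.3
w nest_a 0.97 r 60.1 ang 356.6
w nest_a 0.85 r 56.4 ang 298.5
s plunger_top 0.63 r 120.5 ang 181.9
s fin 0.63 r 113.7 ang 191.5
s nest_a 0.95 r 57.2 ang 300.5
s nest_a 0.81 r 56.9 ang 354.1
s nest_a 0.25 r 7.5 ang 318.4
t fin 0.92 r 104.7 ang 185.2
t fin 0.67 r 298.5 ang 61.9
t nest_a 0.9 r 65.5 ang 63.3
```

View pics/z7.png

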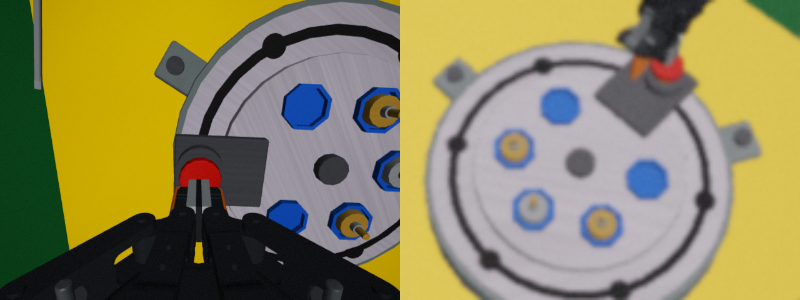

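Call:
step_arm:
  deltas:
    - {"grip": 0,"tx": 0,"ty": 0.004,"tz": 0.001,"turn": 0}
    - {"grip": 0,"tx": 0,"ty": 0.005,"tz": 0.005,"turn": 0}
    - {"grip": 0,"tx": 0,"ty": 0.005,"tz": 0.03,"turn": 0}
    - {"grip": 0,"tx": 0,"ty": 0.005,"tz": 0.065,"turn": 0}
    - {"grip": 0,"tx": -0.02,"ty": 0.005,"tz": 0.1,"turn": 0}
    - {"grip": 0,"tx": -0.05,"ty": 0.005,"tz": 0.13,"turn": 0}
    - {"grip": 0,"tx": -0.08,"ty": 0.005,"tz": 0.15,"turn": 0}
    - {"grip": 0,"tx": -0.11,"ty": 0.005,"tz": 0.15,"turn": 0}
    - {"grip": 0,"tx": -0.13,"ty": 0.005,"tz": 0.15,"turn": 0}
    - {"grip": 0,"tx": -0.13,"ty": 0.005,"tz": 0.15,"turn": 0}

```text
t: 11.8
position: [287.3, 105.0, 240.1]
tool_rot: [-3.131, -0.005, 0.025]
contact_force: [0.1, 0.2, -0.5]
grip_width: -0.0
```

Run:
```python
from h import *
np.set_printoptions(precision=1,suppress=True)
H=np.array([531.3,104.0])
b=read_camera("scene");T=read_camera("top")
for c,pic in(("s",b),("t",T)):
    for q,z in(("plunger_top",86),("plunger_top",78),("fin",102),("nest_a",48)):
        for r in place_of(q,pic)[:3]:
            w=atz(r["point"],pic,z)[:2]-H;print(c,q,r["point"],r["confidence"],"r %.1f ang %.1f"%(np.hypot(*w),np.degrees(np.arctan2(w[1],w[0]))%360))
# red cap by colour + depth
for c,pic in(("s",b),("t",T)):
    h=cv2.cvtColor(pic["color"],cv2.COLOR_RGB2HSV)
    m=(((h[...,0]<5)|(h[...,0]>174))&(h[...,1]>170)&(h[...,2]>90)).astype(np.uint8)
    n,l,s,ce=cv2.connectedComponentsWithStats(m)
    for i in range(1,n):
        w=atz(ce[i],pic,86)[:2]-H
        if s[i,4]>8 and np.hypot(*w)<140:
            dd=np.median(pic["depth"][l==i]);o,d=ray(ce[i],pic)
            print(c,s[i],ce[i],"r %.1f ang %.1f"%(np.hypot(*w),np.degrees(np.arctan2(w[1],w[0]))%360),"depth pt",o+d*dd)
B=cv2.resize(b["color"][225:360,270:420],(400,390),interpolation=2);A=cv2.resize(T["color"][165:295,225:355],(390,390),interpolation=2)
cv2.imwrite("pics/z8.png",np.hstack([A,B])[:,:,::-1]);save("s8",b)
```

```text
s plunger_top [377.2, 246.3] 0.55 r 108.0 ang 177.5
s plunger_top [377.2, 246.3] 0.55 r 112.2 ang 178.7
s fin [367.9, 236.6] 0.91 r 106.6 ang 191.2
s nest_a [315.8, 276.8] 0.92 r 59.7 ang 291.7
s nest_a [351.1, 310.2] 0.87 r 57.9 ang 60.6
s nest_a [321.4, 304.7] 0.72 r 61.4 ang 357.2
t plunger_top [284.5, 262.2] 0.44 r 111.2 ang 179.7
t plunger_top [284.5, 262.2] 0.44 r 110.3 ang 179.4
t fin [291.9, 260.4] 0.93 r 110.4 ang 190.4
t nest_a [286.9, 201.4] 0.86 r 62.4 ang 356.6
t nest_a [302.1, 212.8] 0.81 r 54.2 ang 302.9
t nest_a [264.4, 213.5] 0.63 r 65.2 ang 63.7
s [371 241  12  11 103] [376.1 246.1] r 106.8 ang 178.6 depth pt [424.9 106.8  86.8]
t [278 257  11  11  88] [283.4 261.8] r 110.1 ang 178.2 depth pt [421.4 107.5  85.1]
```

View pics/z8.png

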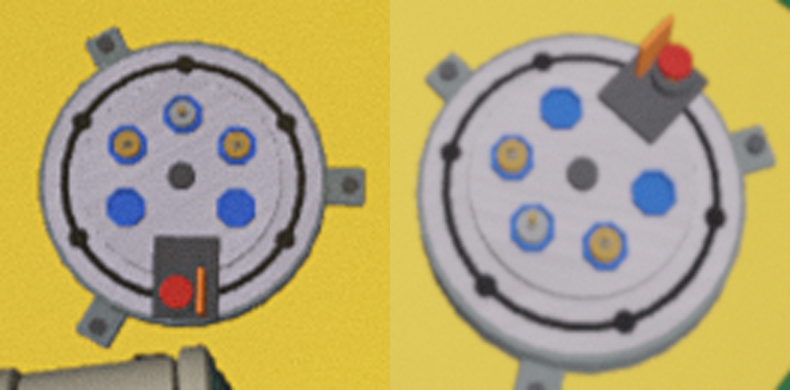

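```bash
python3 -c "
from bench import *
o=observe();print(o['t'],abs(o['joint_velocities']).max(),o['contact_force']);print(close_job())"
```

```text
12.3 0.005895038370227962 [-0.09165695 -0.47297568  0.26101451]
the job is handed in; nothing more can be done
None
```

The fixture is indexed by one hole and the job is handed in, at 12.3 s of the 32 s allowed.

- **What I did:** I pressed the plunger about 12 mm down with the closed fingertips and pushed the table about 52° anticlockwise. I then lifted off the cap and pushed the fin gently. The plunger popped up by itself at the next hole. I then backed the hand off and moved it clear.
- **Last checks:** The cap is at about 178.4°; it was at about 118.9° at the start, and the hole is expected at 178.9°. Its face measures about 85–87 mm above the bench, so it is fully up. All three potentiometers are in their nests. The wrist force was near zero while I pushed on the fin and after I backed off.
- **Disagreements:** Single nest and cap angles from the trained networks scattered by a few degrees (some nests by about 7°). I relied on the colour and depth measurement of the cap, and on the nests matching their starting pattern in the pictures.
- **Not checked:** I did not measure the other things on the bench again at the end. The hand passed well above bench height over the rest of the bench and came down only at the turntable.

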